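# Turn the screw-jar carousel and hold it for a colleague

### The job

A colleague at the bench needs screws from the red-lidded jar: turn the jar carousel steadily, without flinging it or touching the jars, until the red-lidded jar stands at the front, squarely in line with the yellow pointer and the steel dish on the base board. Finish while gripping the carousel's wooden T-handle firmly, holding the carousel still there so that the lid can be undone; do not let go. All five jars stay upright in their cups and everything else on the bench stays where it is.

Things in the scene. Friction and masses are not known exactly. Their poses are not given: they have to be found in the camera images.
- base_board: fixed dark grey board 490 x 340 mm, 18 mm thick. Origin on the bench exactly under the carousel's axis, z up; its -x axis is the FRONT: along it lie a flat yellow painted arrow (the pointer, 170 to 208 mm from the axis, just outside the turntable, pointing at it) and a round steel dish (92 mm across, centre 258 mm out, rim 36 mm above the bench)
- carousel: round wooden turntable 333 mm across, 15 mm thick, turning freely both ways on an upright axis without stops or spring (friction 0.05 N m). Origin on the axis under the deck, 30 mm above the bench, z up. Five black jar cups (14 mm high) 112 mm from the axis, 60 degrees apart; at the sixth place (its own -x side) a fixed wooden block of driver bits. Steel post, 18 mm, in the middle
- handle: wooden T-handle on top of the carousel's post, turning with it: bar 110 mm long (along its own x, same as the carousel's x), 24 mm wide (y), 26 mm tall, centred on the axis. Origin at the middle of its underside, 215 mm above the bench; its top is 241 mm above the bench. The jar lids below reach 141 mm. Grip it from above across the 24 mm
- jar_red: the wanted jar: red lid. A glass screw jar, 62 mm across and 96 mm tall, 0.25 to 0.5 kg, standing loose in one of the carousel's cups; origin at the centre of its underside (45 mm above the bench), 112 mm from the carousel's axis. It has up to 2 mm play in its cup.
- jar_white: white-lidded glass screw jar, 62 mm across and 96 mm tall, 0.25 to 0.5 kg, standing loose in one of the carousel's cups; origin at the centre of its underside
- jar_black: black-lidded glass screw jar, 62 mm across and 96 mm tall, 0.25 to 0.5 kg, standing loose in one of the carousel's cups; origin at the centre of its underside
- jar_green: green-lidded glass screw jar, 62 mm across and 96 mm tall, 0.25 to 0.5 kg, standing loose in one of the carousel's cups; origin at the centre of its underside
- jar_blue: blue-lidded glass screw jar, 62 mm across and 96 mm tall, 0.25 to 0.5 kg, standing loose in one of the carousel's cups; origin at the centre of its underside
- screwdriver: screwdriver 200 mm long lying on the bench right of the board, not to be moved; origin under its middle
- tape_measure: yellow tape measure, 65 x 34 x 62 mm, standing on the bench right of the board, not to be moved; origin under its middle
- wrench: steel wrench 170 mm long lying on the bench right beside the board, not to be moved; origin under its middle
- tape_roll: grey roll of tape, 104 mm across and 48 mm high, lying on the bench left of the board, not to be moved; origin under its middle
- glue: white glue bottle, 54 mm across and 170 mm tall, on the bench left of the board, not to be moved; origin under its middle
- mug: blue mug, 80 mm across and 95 mm tall, on the bench left of the board, not to be moved; origin under its middle
Not all that is in view belongs to the job. What is shaped like the jar_black but pink or purple is not meant.

How it is judged:
By the outcome, as a careful person would: the job done as asked, in the order asked, and still so for the second after the job is handed in, while the arm keeps its last pose, push and grip.
It also fails if it takes over 69 s, if anything falls off the work surface, if the arm or the gripper's body presses on something with over 40 N, if the wrist force passes 120 N, or if a joint passes its speed limit or range.

### The arm

A 6-joint arm with a two-finger parallel gripper is mounted at the origin on the work surface. World frame = base frame: x ahead of the robot, y to its left, z up, the work surface at z = 0. Lengths are in m, angles in rad, forces in N, time in s.
With the tool pointing down it reaches from about 0.25 to 0.85 m from the base axis. Payload 12.5 kg.
Tool frame: the origin (TCP) lies on the centre line of the jaws, within the pads' length; the fingertips stand manip.tip_reach ahead of it and the grasp point (between the pads) lies 2 mm behind it (manip.tip_reach is the distance from the TCP to the fingertips, in m); z points along the fingers, y is the line along which they close (so a half turn about z gives the same grasp; the last joint's range is limited). The gripper opens to 93 mm and grips with 3 to 60 N. Pads are 15 mm wide; open, the fingers measure 128 mm over their backs; the gripper's body (75 mm by 188 mm) begins 65 mm behind the grasp point.
Start: joints at [1.131, 0.351, 1.652, -0, 1.139, -0.085], TCP at [0.191, 0.516, 0.236] pointing down, gripper open.
Joint ranges: [-2.75, 2.75], [-0.79, 2.1], [0.01, 2.65], [-1.57, 4.71], [0.07, 3.14], [-2.87, 2.87]. Speed limits (rad/s): [2.22, 2.22, 2.79, 3.14, 3.14, 3.14].

### API

Orientations are given as a unit quaternion [w, x, y, z].
In Python, from bench import manip gives the robot as it stands. The module is installed in compiled form; this text tells all that it offers.
- The arm moves only by the tool servo_tool, never from a script. Its argument "commands" is a list of rows, each a list of 5 numbers: the shift along the tool's x, y, z normalised to -1 to 1, where 1 is 300 mm, then the turn about the tool's z normalised to -1 to 1, where 1 is 2 rad, then the opening, from -1 (shut) to 1 (fully open). In form: [[dx, dy, dz, turn, claw], ...]. A call has 1 to 12 rows; each row is the pose to reach, as a shift and turn from the pose commanded when the call began, along the tool's axes at that moment; what a row does not reach only later rows make up. A row lasts 1/8 s, in which the tool goes at most 62.5 mm and 10.7 degrees, less where a joint would pass 70% of its speed; a pose out of reach is approached as far as the arm can. A call with a number of a shift or a turn outside -1 to 1 is refused whole. A call with a gripper value outside its range is refused whole. The fingers move at their own pace and stop on an object; "newtons" is the grip in N (left out, the last holds). Time passes only in rows, so rows that repeat a pose let the fingers close. It gives the time, the measured TCP pose, the force, the opening and the grip force at its end, in the units of the state.
- manip.read_state(): the state, without advancing time (a new reading comes with each control period).
- manip.get_image(name): name is "side" or "top" or "wrist"; returns the picture (384x512x3 uint8, blue, green, red); there is no depth.
- manip.camera_params(name): a dict with "fovy" (degrees; the focal length in pixels is half the picture's height over the tangent of half this angle, whatever the lens; pixels are square), "cx", "cy" (the principal point, pixels), "world_to_cam" (4x4, takes a point from world to camera coordinates); the wrist camera has in their place "tool_from_camera" (4x4, takes a point from camera to tool coordinates, whose origin is the TCP and whose axes are the flange's). Camera axes: x right, y up, looking along -z (the intrinsics and any distortion apply to the point x, -y, -z); pixel columns grow to the right and rows downward; lengths in m; the calibration is good to about 2 mm. A picture is of the moment at which its call begins: read the wrist's pose just before it. camera_params takes no time and is no camera call.
- manip.hand_in(): hands the job in; it is judged then, once.
The state is a dict: "clock": time; "joint_pos": joint angles; "joint_velocities": joint speeds; "effort": joint torques, N m; "eef_pos": TCP position; "eef_rot": TCP orientation; "wrist_force": force on the tool from outside, world axes, zero at the start; "wrist_torque": the same for the moment, N m; "finger_gap": opening from 0.0 (shut) to 1.0 (fully open); "grip_force": force on a finger pad.
Only numpy, scipy, OpenCV 4.12 (cv2) and the standard library are available. Lean on these libraries where they do the work, as an engineer would, in place of code of your own. Each camera call takes 0.05 s, during which the arm holds its last target. There are 200 camera calls.

## Working session

There is one attempt and no reset: what is moved stays moved. The work goes in short steps, Python scripts to look and compute and a tool call to move; the robot and the scene stay as the last step left them, time stands still between calls to the robot, and variables do not carry over. Pictures are saved under pics/ and viewed, at most 10 in all, crops included, and the job is handed in when it is done.

Besides the shell and the picture viewer there is one more tool, called after "Call:" by a JSON object that holds its "op" and its "data", one argument or row to a line. servo_tool: Moves the arm, as the interface text tells. Its arguments: {"type":"object","properties":{"commands":{"type":"array","items":{"type":"array","items":{"type":"number"}}},"newtons":{"type":"number"}},"required":["commands"]}

```bash
mkdir -p pics; python3 - <<'E'
from bench import manip
import cv2, numpy as np
print(manip.tip_reach, manip.read_state())
for n in("top","side","wrist"):
    cv2.imwrite(f"pics/{n}0.png",manip.get_image(n)); p=manip.camera_params(n); print(n,p)
a=cv2.imread("pics/top0.png")
E
```

```text
0.017 {'clock': 0.0, 'joint_pos': array([ 1.13142234e+00,  3.51267853e-01,  1.65239705e+00, -3.08154345e-05,
        1.13908834e+00, -8.45968675e-02]), 'joint_velocities': array([-1.11977692e-05, -3.90335994e-04, -6.36130663e-04,  1.50656676e-04,
        1.03665874e-04,  5.63283243e-04]), 'effort': array([ 1.21098714e-03, -4.97329116e+01, -2.85253501e+01,  6.98574423e-02,
        2.57550320e-02, -1.13343488e-04]), 'eef_pos': array([0.19090825, 0.51547262, 0.23509438]), 'eef_rot': array([-1.36783096e-04,  1.76453334e-01,  9.84308836e-01, -5.64118918e-04]), 'wrist_force': array([0.50658362, 0.47651266, 0.79186602]), 'wrist_torque': array([-0.00890082, -0.06220108,  0.04420449]), 'grip_force': 0.0, 'finger_gap': 1.000427208311857}
top {'fovy': 54.13768788429359, 'cx': 253.55716405783429, 'cy': 193.71028358328675, 'world_to_cam': array([[ 0.01364749, -0.99988204,  0.00704664, -0.0702279 ],
       [ 0.99638278,  0.0141902 ,  0.08378538, -0.56497243],
       [-0.08387549,  0.00587769,  0.99645891, -1.08813662],
       [ 0.        ,  0.        ,  0.        ,  1.        ]])}
side {'fovy': 57.43960144014784, 'cx': 257.1495088682837, 'cy': 196.30098234515518, 'world_to_cam': array([[ 0.99811731, -0.06040311,  0.01064456, -0.56951327],
       [ 0.02821991,  0.60635802,  0.79469088, -0.08731903],
       [-0.05445621, -0.79289433,  0.606921  , -1.05619292],
       [ 0.        ,  0.        ,  0.        ,  1.        ]])}
wrist {'fovy': 66.45451976902292, 'cx': 257.5790012550414, 'cy': 188.40274090023667, 'tool_from_camera': array([[-6.93264694e-05,  9.54930200e-01,  2.96830438e-01,
         8.21081345e-02],
       [ 9.99999413e-01, -2.54710764e-04,  1.05298308e-03,
         1.38128788e-03],
       [ 1.08113125e-03,  2.96830337e-01, -9.54929622e-01,
        -1.47781150e-01],
       [ 0.00000000e+00,  0.00000000e+00,  0.00000000e+00,
         1.00000000e+00]])}
```

View pics/top0.png

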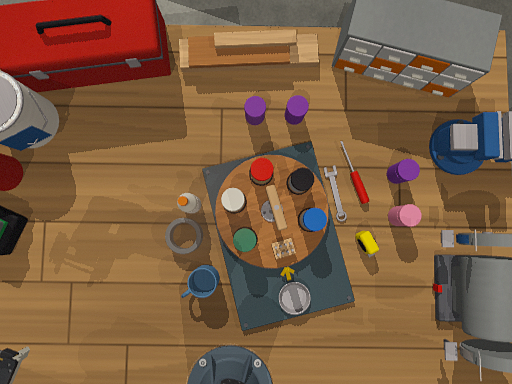

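View pics/side0.png

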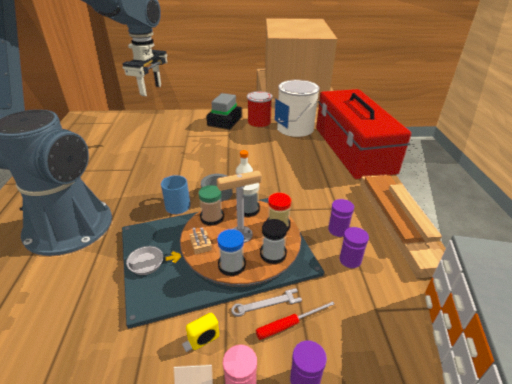

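The top view shows the carousel at about (272,212). The lids are red (262,170), black (301,180), blue (313,219), green (244,240) and white (233,200). The bit block is at (284,248), the pointer at (288,272) and the dish at (294,298). Candidates for the target are the red lid (262,170), the red toolbox (80,45) and the red tin (5,170). Only the first is a jar in a carousel cup. The purple and pink jars are decoys.

```bash
cat > h.py <<'E'
import numpy as np, cv2
from bench import manip
def ray(n,px,tool=None):
    p=manip.camera_params(n); f=192/np.tan(np.radians(p["fovy"])/2)
    d=np.array([(px[0]-p["cx"])/f,-(px[1]-p["cy"])/f,-1.])
    if n=="wrist":
        M=tool@p["tool_from_camera"]
    else: M=np.linalg.inv(p["world_to_cam"])
    return M[:3,3],M[:3,:3]@d
def onz(n,px,z,tool=None):
    o,d=ray(n,px,tool); return o+d*(z-o[2])/d[2]
def tri(a,b):
    (o1,d1),(o2,d2)=a,b
    s=np.linalg.lstsq(np.c_[d1,-d2],o2-o1,rcond=None)[0]
    p,q=o1+s[0]*d1,o2+s[1]*d2
    return (p+q)/2,np.linalg.norm(p-q)
def tool(s):
    from scipy.spatial.transform import Rotation as R
    w,x,y,z=s["eef_rot"]; T=np.eye(4);T[:3,:3]=R.from_quat([x,y,z,w]).as_matrix();T[:3,3]=s["eef_pos"];return T
def blobs(im,lo,hi,box,amin=20):
    h=cv2.cvtColor(im,cv2.COLOR_BGR2HSV); m=cv2.inRange(h,np.array(lo),np.array(hi))
    k=np.zeros_like(m);x0,y0,x1,y1=box;k[y0:y1,x0:x1]=m[y0:y1,x0:x1]
    n,l,st,c=cv2.connectedComponentsWithStats(k)
    return sorted([(int(st[i,4]),c[i].round(1).tolist(),st[i,:4].tolist()) for i in range(1,n) if st[i,4]>=amin],reverse=True)[:4],k
E
python3 - <<'E'
from h import *
t=cv2.imread("pics/top0.png"); s=cv2.imread("pics/side0.png")
B=(205,140,345,325); S=(120,150,325,325)
C={"red":((0,180,90),(6,255,255)),"green":((60,90,40),(85,255,255)),"blue":((100,150,80),(120,255,255)),"yellow":((20,180,150),(32,255,255)),"handle":((8,60,180),(25,150,255)),"white":((0,0,190),(179,50,255))}
for k,(lo,hi) in C.items():
    print(k,"T",blobs(t,lo,hi,B)[0],"\n   S",blobs(s,lo,hi,S)[0])
for k,p in {"hA":(270,187),"hB":(283,228)}.items(): print(k,onz("top",p,.241))
a=cv2.resize(t[140:330,200:350],None,fx=3,fy=3,interpolation=2)
b=cv2.resize(s[160:310,115:325],None,fx=1,fy=1)
b=cv2.resize(s[165:295,120:310],None,fx=1.7,fy=1.7,interpolation=2)
o=np.zeros((570,450+b.shape[1],3),np.uint8);o[:,:450]=a;o[:b.shape[0],450:]=b
cv2.imwrite("pics/c0.png",o); print(o.shape)
E
```

```text
red T [(419, [261.5, 169.0], [251, 158, 23, 23])] 
   S [(326, [279.3, 201.0], [269, 193, 22, 17]), (203, [286.3, 320.4], [267, 314, 32, 11])]
green T [(416, [244.3, 239.7], [233, 229, 24, 23])] 
   S [(285, [209.4, 193.4], [199, 185, 22, 17])]
blue T [(424, [314.4, 218.9], [303, 208, 24, 23])] 
   S [(454, [230.4, 240.1], [218, 230, 26, 22])]
yellow T [(86, [287.0, 272.3], [281, 267, 13, 13])] 
   S [(247, [205.5, 319.8], [187, 312, 32, 13]), (92, [173.7, 256.7], [166, 252, 15, 11])]
handle T [(338, [275.9, 206.4], [266, 185, 21, 44]), (45, [288.6, 242.1], [284, 238, 10, 10]), (33, [274.1, 249.5], [272, 243, 6, 16])] 
   S [(320, [240.5, 175.6], [218, 157, 44, 27]), (132, [199.6, 242.1], [190, 233, 21, 16]), (77, [258.7, 299.8], [236, 294, 46, 11]), (30, [314.3, 308.2], [304, 304, 21, 10])]
white T [(399, [232.3, 198.7], [221, 188, 23, 23])] 
   S [(323, [271.6, 300.5], [239, 289, 62, 22]), (172, [140.0, 257.4], [128, 252, 26, 12]), (110, [244.0, 167.7], [237, 159, 15, 14]), (75, [251.5, 187.0], [243, 184, 16, 8])]
hA [ 0.5642422  -0.10005052  0.241     ]
hB [ 0.46729803 -0.13175446  0.241     ]
(570, 773, 3)
```

View pics/c0.png

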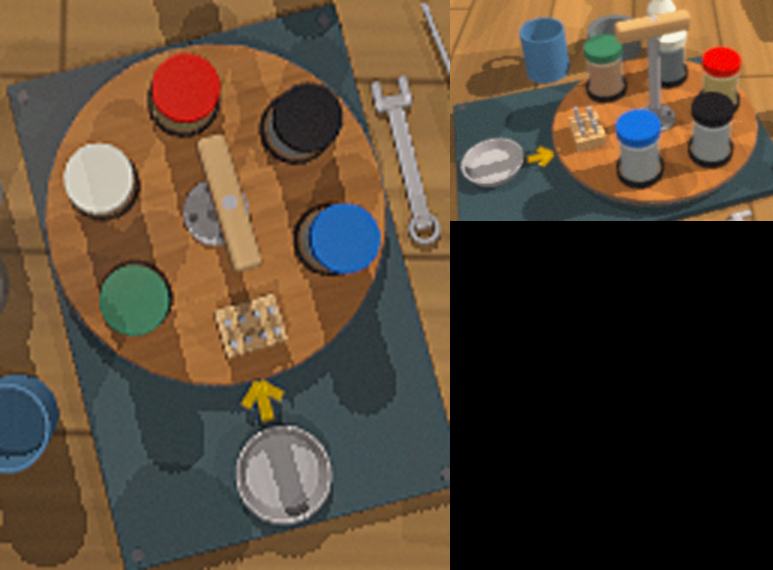

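The enlarged crop confirms that the red-lidded jar at (262,169) in the top view is on the carousel, about opposite the bit block. The handle bar runs from (270,187) to (282,229), and the dish centre is near (294.5,298).

```bash
python3 - <<'E'
from h import *
from scipy.optimize import least_squares
t=cv2.imread("pics/top0.png")
P={"red":((261.7,169.2),(279.3,201.0)),"green":((244.5,240),(209.4,193.4)),"blue":((314.6,219.2),(230.4,238)),"white":((232.5,199),None),"black":((302.3,179.5),None)}
# black lid: dark blob
b,_=blobs(t,(0,0,0),(179,255,45),(280,160,320,200)); print("black",b[:2])
L={}
for k,(a,c) in P.items():
    L[k]=onz("top",a,.141)
    print(k,L[k].round(4),*( [x.round(4) for x in tri(ray("top",a),ray("side",c))] if c else []))
A=np.array(list(L.values()))[:,:2]
f=least_squares(lambda c:np.hypot(*(A-c).T)-.112,A.mean(0)); ax=f.x; print("axis lids",ax,f.fun.round(4))
print("handle tri",tri(ray("top",(275.9,206.4)),ray("side",(240.5,173.5))))
hp=blobs(t,(8,60,180),(25,150,255),(262,180,290,232))[1]
ys,xs=np.nonzero(hp); H=np.array([onz("top",p,.241) for p in zip(xs,ys)])[:,:2]
r=cv2.minAreaRect(H.astype(np.float32)*1000); print("handle rect",r)
# axis alt: deck
dish=onz("top",(294.7,298.2),.036)[:2]; yel=onz("top",(287,272.3),.018)[:2]; yel2=onz("side",(173.7,256.7),.018)[:2]
print("dish",dish,"yel",yel,yel2, "dist",np.hypot(*(dish-ax)),np.hypot(*(yel-ax)))
deg=lambda v:np.degrees(np.arctan2(v[1],v[0]))
print("front",deg(dish-ax),deg(yel-ax),"dish-yel",deg(dish-yel))
for i,k in enumerate(L): print(k,deg(A[i]-ax))
# base board edges
for c in [(228,329),(312,141),(205,169),(355,300)]: print(c,onz("top",c,.018)[:2].round(4))
print("robot base->axis",deg(ax),np.hypot(*ax))
E
```

```text
black [(427, [301.2, 179.6], [287, 168, 27, 27])]
red [ 0.6218 -0.0824  0.141 ] [ 0.6233 -0.0826  0.1348] 0.0011
green [ 0.434  -0.0396  0.141 ] [ 0.4343 -0.0394  0.1346] 0.001
blue [ 0.4909 -0.2234  0.141 ] [ 0.4919 -0.2236  0.14  ] 0.0018
white [ 0.5412 -0.0062  0.141 ]
black [ 0.5958 -0.1907  0.141 ]
axis lids [ 0.51500026 -0.1147571 ] [-0.0004 -0.0015 -0.0007 -0.0003 -0.0011]
handle tri (array([ 0.51934772, -0.11407335,  0.24742037]), np.float64(0.003053505198801451))
handle rect ((518.0999755859375, -114.58446502685547), (105.42576599121094, 19.9324951171875), 17.39520835876465)
dish [ 0.26636604 -0.18415769] yel [ 0.33702381 -0.16338498] [ 0.33736481 -0.16129034] dist 0.2581383677877761 0.18450009833022576
front -164.40413280897985 -164.7182636251887 dish-yel -163.61716361962522
red 16.831936171410263
green 137.13104543764413
blue -102.48883136167109
white 76.42143020673721
black -43.22627988310463
(228, 329) [0.1734 0.0061]
(312, 141) [ 0.7284 -0.2364]
(205, 169) [0.6385 0.0838]
(355, 300) [ 0.26  -0.362]
robot base->axis -12.561945081151851 0.5276309890812745
```

Call:
{"op": "servo_tool", "data": {
  "commands": [
    [-0.02, -0.02, -0.12, 0, 1],
    [-0.1, -0.09, -0.25, -0.02, 1],
    [-0.2, -0.185, -0.25, -0.06, 1],
    [-0.31, -0.286, -0.25, -0.1, 1],
    [-0.42, -0.388, -0.25, -0.14, 1],
    [-0.53, -0.489, -0.25, -0.18, 1],
    [-0.64, -0.59, -0.25, -0.22, 1],
    [-0.74, -0.683, -0.25, -0.26, 1],
    [-0.81, -0.747, -0.25, -0.3, 1],
    [-0.85, -0.784, -0.25, -0.327, 1],
    [-0.867, -0.8, -0.25, -0.327, 1],
    [-0.867, -0.8, -0.25, -0.327, 1]
  ],
  "newtons": 40
}}

```text
clock: 1.65
eef_pos: [0.3515, 0.2004, 0.3106]
eef_rot: [-0.0, -0.148, 0.989, 0.0]
wrist_force: [-0.0, 0.2, -0.7]
finger_gap: 1.001
grip_force: 0.0
```

Call:
{"op": "servo_tool", "data": {
  "commands": [
    [-0.01, -0.04, 0, 0, 1],
    [-0.03, -0.13, 0, 0, 1],
    [-0.05, -0.25, 0, 0, 1],
    [-0.08, -0.4, 0, 0, 1],
    [-0.11, -0.55, 0, 0, 1],
    [-0.14, -0.7, 0, 0, 1],
    [-0.16, -0.82, 0, 0, 1],
    [-0.18, -0.91, 0, 0, 1],
    [-0.19, -0.97, 0, 0, 1],
    [-0.2, -1, 0, 0, 1],
    [-0.2, -1, 0, 0, 1]
  ]
}}

```text
clock: 3.02
eef_pos: [0.4974, -0.0685, 0.3105]
eef_rot: [-0.0, -0.149, 0.989, 0.0]
wrist_force: [-0.6, 0.1, -0.3]
finger_gap: 1.0
grip_force: 0.0
```

```bash
python3 - <<'E'
from h import *
s=manip.read_state(); im=manip.get_image("wrist"); np.save("w1.npy",tool(s)); cv2.imwrite("pics/w1.png",im); print(s["eef_pos"],s["eef_rot"],s["joint_pos"])
E
```

```text
[ 0.49736891 -0.06853597  0.31051201] [-1.22210026e-04 -1.49020643e-01  9.88834074e-01  8.38452627e-05] [-2.29718436e-01  1.91688853e-01  1.67356167e+00  6.82009682e-05
  1.27663127e+00 -2.09969011e+00]
```

View pics/w1.png

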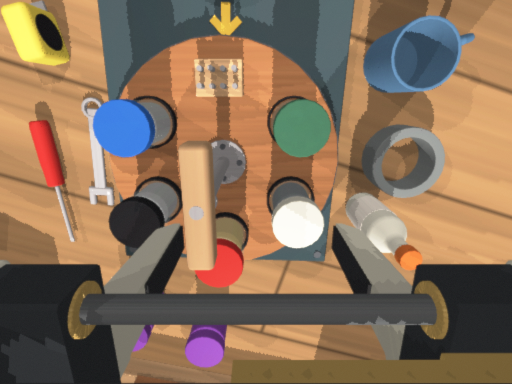

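The wrist view shows the handle bar from (197,142) to (201,268) with its centre mark at (196,212), the arrow at (226,18), and lids red (218,264), blue (124,128), green (302,128), white (298,220) and black (138,222).

```bash
python3 - <<'E'
from h import *
T=np.load("w1.npy"); im=cv2.imread("pics/w1.png")
deg=lambda v:np.degrees(np.arctan2(v[1],v[0]))
print("mark tri",tri(ray("top",(276.3,207.7)),ray("wrist",(196.5,212.5),T)))
m=blobs(im,(8,50,150),(25,170,255),(178,140,216,271),100)
print(m[0])
k=m[1]; ys,xs=np.nonzero(k); H=np.array([onz("wrist",p,.241,T) for p in zip(xs,ys)])[:,:2]
r=cv2.minAreaRect(H.astype(np.float32)*1000); print("handle",r)
L={}
for n,(lo,hi,b) in {"red":((0,180,90),(6,255,255),(190,235,250,290)),"green":((60,90,40),(85,255,255),(265,95,335,160)),"blue":((100,150,80),(120,255,255),(90,95,160,160))}.items():
    kk=blobs(im,lo,hi,b)[1]; c,_=cv2.findContours(kk,0,1); c=max(c,key=cv2.contourArea); e=cv2.fitEllipse(cv2.convexHull(c)); L[n]=onz("wrist",e[0],.141,T)[:2]; print(n,e,L[n])
kk=blobs(im,(20,150,120),(34,255,255),(205,0,250,40)); print(kk[0]); arrow=onz("wrist",kk[0][0][1],.018,T)[:2]
ax=np.array([.515,-.1148]); print("arrow",arrow,deg(arrow-ax),{n:deg(v-ax) for n,v in L.items()})
tip=onz("wrist",(226.5,34),.018,T)[:2];print("tip",tip,deg(tip-ax),np.hypot(*(tip-ax)))
post=onz("wrist",(226,161),.045,T); print("post base",post)
# board edges
g=cv2.GaussianBlur(im,(3,3),0).astype(int)
for x0,x1,ylist in ((88,122,range(4,90,4)),(335,370,range(4,40,3))):
    pts=[]
    for y in ylist:
        row=g[y,x0:x1,2]-g[y,x0:x1,0]; d=np.abs(np.diff(row)); pts.append(onz("wrist",(x0+d.argmax()+.5,y),.018,T)[:2])
    p=np.float32(pts); v=cv2.fitLine(p,cv2.DIST_HUBER,0,.001,.001).ravel(); n=np.array([-v[1],v[0]])
    print("edge",deg(v[:2]),"dist axis",n@(ax-v[2:]), "res",np.abs((p-v[2:])@n).max())
E
```

```text
mark tri (array([ 0.51491242, -0.11380538,  0.24628116]), np.float64(0.002686869865255564))
[(3705, [195.1, 206.8], [178, 140, 37, 131])]Traceback (most recent call last):
  File "<stdin>", line 7, in <module>
  File "h.py", line 11, in onz
    o,d=ray(n,px,tool); return o+d*(z-o[2])/d[2]
        ~~~^^^^^^^^^^^
  File "h.py", line 4, in ray
    p=manip.camera_params(n); f=192/np.tan(np.radians(p["fovy"])/2)
ValueError: time passes only in moves, steps and waits
```

```bash
sed -i 's/^def ray/import functools\ncp=functools.lru_cache(manip.camera_params)\ndef ray/; s/p=manip.camera_params(n)/p=cp(n)/' h.py; python3 - <<'E'
from h import *
T=np.load("w1.npy"); im=cv2.imread("pics/w1.png")
deg=lambda v:np.degrees(np.arctan2(v[1],v[0]))
m=blobs(im,(8,50,190),(25,150,255),(178,140,216,271),100)
print(m[0])
k=m[1]; ys,xs=np.nonzero(k); H=np.array([onz("wrist",p,.241,T) for p in zip(xs,ys)])[:,:2]
r=cv2.minAreaRect(H.astype(np.float32)*1000); print("handle",r)
L={}
for n,(lo,hi,b) in {"red":((0,180,90),(6,255,255),(190,235,250,290)),"green":((60,90,40),(85,255,255),(265,95,335,160)),"blue":((100,150,80),(120,255,255),(90,95,160,160))}.items():
    kk=blobs(im,lo,hi,b)[1]; c,_=cv2.findContours(kk,0,1); c=max(c,key=cv2.contourArea); e=cv2.fitEllipse(cv2.convexHull(c)); L[n]=onz("wrist",e[0],.141,T)[:2]; print(n,np.round(e[0],1),np.round(e[1],1),L[n])
kk=blobs(im,(20,150,120),(34,255,255),(205,0,250,40)); print(kk[0]); arrow=onz("wrist",kk[0][0][1],.018,T)[:2]
ax=np.array([.515,-.1148]); print("arrow",arrow,deg(arrow-ax),{n:deg(v-ax) for n,v in L.items()})
tip=onz("wrist",(226.5,34),.018,T)[:2];print("tip",tip,deg(tip-ax),np.hypot(*(tip-ax)))
print("post base",onz("wrist",(226,161),.045,T))
g=cv2.GaussianBlur(im,(3,3),0).astype(int)
for x0,x1,ylist in ((88,122,range(4,90,4)),(335,370,range(4,40,3))):
    pts=[]
    for y in ylist:
        row=g[y,x0:x1,2]-g[y,x0:x1,0]; d=np.abs(np.diff(row)); pts.append(onz("wrist",(x0+d.argmax()+.5,y),.018,T)[:2])
    p=np.float32(pts); v=cv2.fitLine(p,cv2.DIST_HUBER,0,.001,.001).ravel(); n=np.array([-v[1],v[0]])
    print("edge",deg(v[:2]),"dist axis",n@(ax-v[2:]), "res",np.abs((p-v[2:])@n).max())
E
```

```text
[(3132, [195.4, 207.8], [178, 148, 36, 123])]
handle ((515.6386108398438, -116.1756362915039), (110.05281066894531, 25.773849487304688), 17.842714309692383)
red [218.6 262.9] [47.  49.1] [ 0.61931615 -0.08078297]
green [301.3 127.5] [55.  56.8] [ 0.43482637 -0.03878847]
blue [123.5 127.3] [55.8 62.6] [ 0.49041231 -0.21978904]
[(508, [225.2, 20.2], [210, 2, 32, 33])]
arrow [ 0.33792676 -0.16271206] -164.8595811213354 {'red': np.float64(18.06091633443542), 'green': np.float64(136.5264857237509), 'blue': np.float64(-103.18071947082564)}
tip [ 0.35341651 -0.15666429] -165.47475710624366 0.1669186692307955
post base [ 0.51590491 -0.10999415  0.045     ]
edge 15.340923 dist axis 0.16731514626541555 res 0.0007022969
edge 15.420717 dist axis -0.16971672748161606 res 0.00045112194
```

Board edges give the board's x axis at 15.4–15.8°. The axis is at (0.515, −0.1137), and both the handle mark and the board midline agree with that. The handle top triangulates to about 0.245 m, which fits 0.241 m.

Call:
{"op": "servo_tool", "data": {
  "commands": [
    [-0.006, -0.07, 0, 0, 1],
    [-0.012, -0.14, 0, 0, 1],
    [-0.012, -0.161, 0, 0, 1],
    [-0.012, -0.161, 0.05, 0, 1],
    [-0.012, -0.161, 0.11, 0, 1],
    [-0.012, -0.161, 0.17, 0, 1],
    [-0.012, -0.161, 0.22, 0, 1],
    [-0.012, -0.161, 0.26, 0, 1],
    [-0.012, -0.161, 0.278, 0, 1],
    [-0.012, -0.161, 0.278, 0, 1]
  ]
}}

```text
clock: 4.32
eef_pos: [0.515, -0.1137, 0.2271]
eef_rot: [-0.0, -0.149, 0.989, 0.0]
wrist_force: [0.1, -0.2, 0.2]
finger_gap: 1.004
grip_force: 0.0
```

Call:
{"op": "servo_tool", "data": {
  "commands": [
    [0, 0, 0, 0, 0.2],
    [0, 0, 0, 0, -0.2],
    [0, 0, 0, 0, -0.4],
    [0, 0, 0, 0, -0.6],
    [0, 0, 0, 0, -0.8],
    [0, 0, 0, 0, -1],
    [0, 0, 0, 0, -1],
    [0, 0, 0, 0, -1]
  ],
  "newtons": 15
}}

```text
clock: 5.32
eef_pos: [0.5153, -0.1146, 0.2272]
eef_rot: [0.0, -0.149, 0.989, -0.001]
wrist_force: [1.0, -6.1, -1.8]
finger_gap: 0.258
grip_force: 15.0
```

Call:
{"op": "servo_tool", "data": {
  "commands": [
    [0, -0.0015, 0, 0, -1],
    [0, -0.003, 0, 0, -1],
    [0, -0.003, 0, 0, -1],
    [0, -0.003, 0, 0, -1]
  ],
  "newtons": 35
}}

```text
clock: 5.82
eef_pos: [0.5153, -0.1147, 0.2272]
eef_rot: [0.0, -0.149, 0.989, -0.0]
wrist_force: [1.1, -3.2, -1.8]
finger_gap: 0.253
grip_force: 35.0
```

Call:
{"op": "servo_tool", "data": {
  "commands": [
    [0, 0, 0, 0.003, -1],
    [0, 0, 0, 0.01, -1],
    [0, 0, 0, 0.02, -1],
    [0, 0, 0, 0.035, -1],
    [0, 0, 0, 0.055, -1],
    [0, 0, 0, 0.078, -1],
    [0, 0, 0, 0.104, -1],
    [0, 0, 0, 0.13, -1],
    [0, 0, 0, 0.156, -1],
    [0, 0, 0, 0.182, -1],
    [0, 0, 0, 0.208, -1],
    [0, 0, 0, 0.234, -1]
  ]
}}

```text
clock: 7.32
eef_pos: [0.5152, -0.114, 0.2272]
eef_rot: [-0.0, 0.086, 0.996, 0.001]
wrist_force: [1.3, 2.2, -0.4]
finger_gap: 0.256
grip_force: 35.0
```

Call:
{"op": "servo_tool", "data": {
  "commands": [
    [0, 0, 0, 0.026, -1],
    [0, 0, 0, 0.052, -1],
    [0, 0, 0, 0.078, -1],
    [0, 0, 0, 0.104, -1],
    [0, 0, 0, 0.13, -1],
    [0, 0, 0, 0.156, -1],
    [0, 0, 0, 0.182, -1],
    [0, 0, 0, 0.208, -1],
    [0, 0, 0, 0.234, -1],
    [0, 0, 0, 0.26, -1],
    [0, 0, 0, 0.286, -1],
    [0, 0, 0, 0.312, -1]
  ]
}}

```text
clock: 8.82
eef_pos: [0.5157, -0.1131, 0.2273]
eef_rot: [-0.0, 0.387, 0.922, 0.001]
wrist_force: [5.3, 8.4, -1.8]
finger_gap: 0.254
grip_force: 35.0
```

Call:
{"op": "servo_tool", "data": {
  "commands": [
    [0, 0, 0, 0.026, -1],
    [0, 0, 0, 0.052, -1],
    [0, 0, 0, 0.078, -1],
    [0, 0, 0, 0.104, -1],
    [0, 0, 0, 0.13, -1],
    [0, 0, 0, 0.156, -1],
    [0, 0, 0, 0.182, -1],
    [0, 0, 0, 0.208, -1],
    [0, 0, 0, 0.234, -1],
    [0, 0, 0, 0.26, -1],
    [0, 0, 0, 0.286, -1],
    [0, 0, 0, 0.312, -1]
  ]
}}

```text
clock: 10.32
eef_pos: [0.5165, -0.1127, 0.2272]
eef_rot: [0.0, 0.652, 0.759, 0.002]
wrist_force: [11.7, 10.9, -4.2]
finger_gap: 0.255
grip_force: 35.0
```

Call:
{"op": "servo_tool", "data": {
  "commands": [
    [0, 0, 0, 0.026, -1],
    [0, 0, 0, 0.052, -1],
    [0, 0, 0, 0.078, -1],
    [0, 0, 0, 0.104, -1],
    [0, 0, 0, 0.13, -1],
    [0, 0, 0, 0.156, -1],
    [0, 0, 0, 0.182, -1],
    [0, 0, 0, 0.208, -1],
    [0, 0, 0, 0.234, -1],
    [0, 0, 0, 0.26, -1],
    [0, 0, 0, 0.286, -1],
    [0, 0, 0, 0.312, -1]
  ]
}}

```text
clock: 11.82
eef_pos: [0.5175, -0.1129, 0.2272]
eef_rot: [0.0, 0.853, 0.522, 0.003]
wrist_force: [19.5, 9.1, -9.3]
finger_gap: 0.259
grip_force: 35.0
```

Call:
{"op": "servo_tool", "data": {
  "commands": [
    [0, 0, 0, 0.026, -1],
    [0, 0, 0, 0.052, -1],
    [0, 0, 0, 0.078, -1],
    [0, 0, 0, 0.104, -1],
    [0, 0, 0, 0.13, -1],
    [0, 0, 0, 0.156, -1],
    [0, 0, 0, 0.182, -1],
    [0, 0, 0, 0.208, -1],
    [0, 0, 0, 0.234, -1],
    [0, 0, 0, 0.26, -1],
    [0, 0, 0, 0.286, -1],
    [0, 0, 0, 0.312, -1]
  ]
}}

```text
clock: 13.32
eef_pos: [0.5181, -0.1136, 0.2272]
eef_rot: [0.0, 0.972, 0.235, 0.004]
wrist_force: [21.2, 5.0, -12.2]
finger_gap: 0.257
grip_force: 35.0
```

Call:
{"op": "servo_tool", "data": {
  "commands": [
    [0, 0, 0, 0.023, -1],
    [0, 0, 0, 0.043, -1],
    [0, 0, 0, 0.06, -1],
    [0, 0, 0, 0.074, -1],
    [0, 0, 0, 0.085, -1],
    [0, 0, 0, 0.093, -1],
    [0, 0, 0, 0.099, -1],
    [0, 0, 0, 0.102, -1],
    [0, 0, 0, 0.102, -1],
    [0, 0, 0, 0.102, -1],
    [0, 0, 0, 0.102, -1]
  ]
}}

```text
clock: 14.7
eef_pos: [0.5182, -0.1139, 0.2273]
eef_rot: [0.0, 0.991, 0.135, 0.004]
wrist_force: [21.8, 3.5, -13.6]
finger_gap: 0.256
grip_force: 35.0
```

```bash
python3 - <<'E'
from h import *
s=manip.read_state(); im=manip.get_image("wrist"); np.save("w2.npy",tool(s)); cv2.imwrite("pics/w2.png",im)
t=manip.get_image("top"); cv2.imwrite("pics/top2.png",t); cv2.imwrite("pics/side2.png",manip.get_image("side"))
a=cv2.resize(t[140:330,195:355],None,fx=1.5,fy=1.5); o=np.zeros((384,512+a.shape[1],3),np.uint8); o[:,:512]=im; o[:a.shape[0],512:]=a; cv2.imwrite("pics/c2.png",o)
print(s["clock"],s["eef_pos"],s["eef_rot"],s["joint_pos"],s["wrist_force"],s["wrist_torque"])
E
```

```text
14.7 [ 0.51815627 -0.11389868  0.22726662] [2.02241152e-06 9.90806551e-01 1.35237997e-01 3.61426633e-03] [-0.30565596  0.32147716  1.71571531  0.00346404  1.09786486  0.99226347] [ 21.83154995   3.50253071 -13.64002224] [ 0.42784305 -3.15398754  0.01890878]
```

View pics/c2.png

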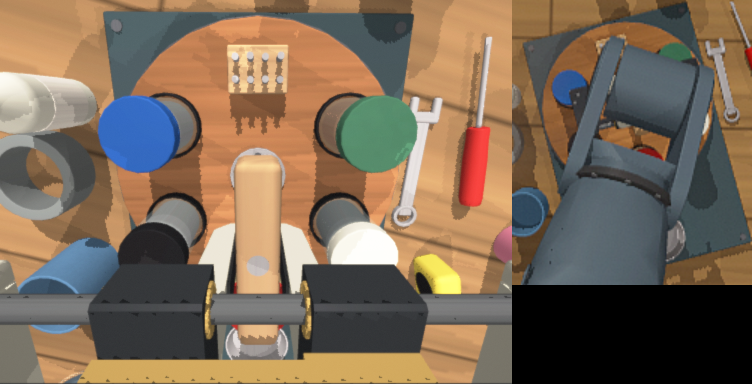

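The turn is done. The wrist view shows the bit block at the back (258,68), blue (140,133) and green (378,133) lids nearly symmetric about the bar, and the red jar at the front under the gripper, above the dish. The side force is about 22 N because I gripped a little off the axis, so I'll relieve that and then measure the residual angle.

Call:
{"op": "servo_tool", "data": {
  "commands": [
    [0.003, 0, 0, 0, -1],
    [0.006, 0, 0, 0, -1],
    [0.009, 0, 0, 0, -1],
    [0.01, 0, 0, 0, -1],
    [0.01, 0, 0, 0, -1],
    [0.01, 0, 0, 0, -1]
  ]
}}

```text
clock: 15.6
eef_pos: [0.5182, -0.1138, 0.2272]
eef_rot: [0.0, 0.991, 0.136, 0.0]
wrist_force: [4.3, -2.0, -3.9]
finger_gap: 0.255
grip_force: 35.0
```

```bash
cat > m.py <<'E'
from h import *
import sys
s=manip.read_state(); T=tool(s); im=manip.get_image("wrist"); cv2.imwrite(f"pics/w{sys.argv[1]}.png",im)
sd=manip.get_image("side"); cv2.imwrite(f"pics/side{sys.argv[1]}.png",sd)
deg=lambda v:np.degrees(np.arctan2(v[1],v[0]))
print(s["eef_pos"],"yaw",deg(T[:2,0]),s["wrist_force"].round(1))
ax=np.array([.5167,-.1143]) if len(sys.argv)<3 else np.array(eval(sys.argv[2])); L={}
for n,(lo,hi,b) in {"green":((60,90,30),(85,255,255),(325,80,425,185)),"blue":((100,150,60),(120,255,255),(90,80,185,185))}.items():
    kk=blobs(im,lo,hi,b)[1]; c,_=cv2.findContours(kk,0,1); c=max(c,key=cv2.contourArea); e=cv2.fitEllipse(cv2.convexHull(c)); L[n]=onz("wrist",e[0],.141,T)[:2]; print(n,np.round(e[0],1),L[n],deg(L[n]-ax),np.hypot(*(L[n]-ax)))
# handle centre line: edges along rows 165..230
h=cv2.cvtColor(im,cv2.COLOR_BGR2HSV); g=cv2.GaussianBlur(im,(3,3),0).astype(int)
P=[]
for y in range(175,245,3):
    r=np.abs(np.diff(g[y,225:292].sum(1))); a=225+r[:25].argmax()+.5; b=225+42+r[42:].argmax()+.5
    P.append(onz("wrist",((a+b)/2,y),.241,T)[:2])
v=cv2.fitLine(np.float32(P),cv2.DIST_HUBER,0,.001,.001).ravel(); print("handle line",deg(v[:2]))
# board edges
def edge(pts): 
    p=np.float32(pts); v=cv2.fitLine(p,cv2.DIST_HUBER,0,.001,.001).ravel(); n=np.array([-v[1],v[0]]); print("edge",deg(v[:2]),"dist",n@(ax-v[2:]),"res",np.median(np.abs((p-v[2:])@n)))
bl=g[...,2]-g[...,0]
edge([onz("wrist",(x,y0:=3+np.abs(np.diff(bl[3:24,x])).argmax()+.5),.018,T)[:2] for x in list(range(112,235,5))+list(range(290,405,5))])
edge([onz("wrist",(90+np.abs(np.diff(bl[y,90:125])).argmax()+.5,y),.018,T)[:2] for y in range(18,90,4)])
edge([onz("wrist",(395+np.abs(np.diff(bl[y,395:430])).argmax()+.5,y),.018,T)[:2] for y in range(18,88,4)])
rb=blobs(sd,(0,180,90),(6,255,255),(120,150,325,300))[0]; print("side red",rb[:2]); 
yb=blobs(sd,(20,180,150),(32,255,255),(150,240,190,275))[0]; print(yb[:1])
E
python3 m.py 3
```

```text
[ 0.51824647 -0.11384167  0.2272415 ] yaw 15.613899292210544 [ 4.3 -2.  -3.9]
green [376.8 132.3] [ 0.59954185 -0.18854177] -41.866275224968945 0.11124123966557777
blue [138.3 132.3] [ 0.54887979 -0.00723952] 73.2704959091281 0.11179215122231116
handle line 15.61382
edge -74.75921 dist -0.17542120583162443 res 0.00030380778
edge 14.92247 dist -0.1687989037296548 res 0.00027767918
edge 15.308254 dist 0.1679516725682575 res 0.00028586906
side red [(385, [197.1, 219.2], [186, 210, 24, 19])]
[(95, [173.9, 256.7], [166, 252, 15, 11])]
```

```bash
python3 - <<'E'
import cv2
s=cv2.imread("pics/side3.png"); cv2.imwrite("pics/s3c.png",cv2.resize(s[130:330,90:330],None,fx=2.5,fy=2.5,interpolation=2))
E
```

```text
(no output)
```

View pics/s3c.png

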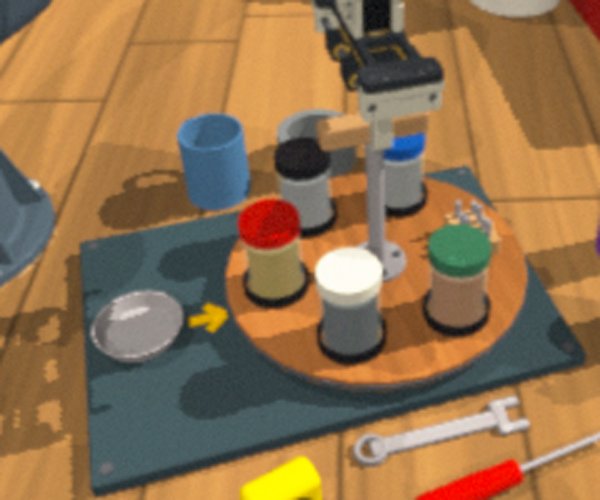

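The side crop shows the red jar at the front, in line with the arrow (205,318 in the crop) and the dish (137,325). All jars are upright and the neighbouring objects haven't moved. The handle is at 15.6° and the board at about 15.3°, so I'll trim slightly and settle.

Call:
{"op": "servo_tool", "data": {
  "commands": [
    [0.001, 0, 0, 0.001, -1],
    [0.001, 0, 0, 0.002, -1],
    [0.001, 0, 0, 0.002, -1],
    [0.001, 0, 0, 0.002, -1],
    [0.001, 0, 0, 0.002, -1],
    [0.001, 0, 0, 0.002, -1],
    [0.001, 0, 0, 0.002, -1],
    [0.001, 0, 0, 0.002, -1]
  ],
  "newtons": 40
}}

```text
clock: 16.7
eef_pos: [0.5183, -0.1138, 0.2272]
eef_rot: [0.0, 0.991, 0.134, -0.0]
wrist_force: [-0.6, -4.6, -1.0]
finger_gap: 0.26
grip_force: 40.0
```

```bash
python3 m.py 4 | grep -v edge; python3 - <<'E'
from h import *
p=onz("side",(197.1,219.2),.137)[:2]-[.5167,-.1143]; print("red via side",np.degrees(np.arctan2(*-p[::-1])),np.hypot(*p))
s=manip.read_state(); print(s["clock"],s["finger_gap"],s["grip_force"],abs(s["joint_velocities"]).max())
E
```

```text
[ 0.51827948 -0.11380171  0.22724275] yaw 15.399589352743746 [-0.6 -4.6 -1. ]
green [376.8 132.2] [ 0.59932319 -0.1887273 ] -42.01265318117176 0.11120257937546245
blue [138.2 132.4] [ 0.54916008 -0.00723028] 73.13439417310529 0.11188200283708344
handle line 15.76584
side red [(384, [197.1, 219.2], [186, 210, 24, 19])]
[(92, [173.8, 256.7], [166, 252, 15, 11])]
red via side 18.00221943874361 0.11270857843400013
16.8 0.2586270836521231 39.99973475933075 0.001350031175342116
```

```bash
python3 -c "
from bench import manip
print(manip.hand_in())"
```

```text
the job is handed in; nothing more can be done
None
```

The red-lidded jar is at the front, lined up with the pointer and dish to within about half a degree by the wrist-camera handle and board angles (a rougher side-view check of the lid itself read 1–2.5° off), and the arm is holding the T-handle still at 40 N; handed in at 16.8 s.

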